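Tip the dowel pins to the green end of their tray

TASK

Two small steel trays stand on hinged stands; find the one that holds the two steel dowel pins. Without touching the pins themselves, press its green lip all the way down so that both pins slide to the green end, then press its plain lip down until that tray is level again, with the pins still at the green end. Let go, and leave the other tray, the one with the sand cores, as it is.

Things in the scene. Friction and masses are not known exactly. Their poses are not given: they have to be found in the camera images.
- pin_1: grey steel dowel pin, 45 mm long, 10 mm thick, lying in the pin tray near its plain end. Origin at the middle of its underside; its y axis runs along it.
- pin_2: a second such pin beside it. Their tray: a steel sheet box on a blue stand, inside 160 mm long, 76 mm wide, 28 mm deep, slick white floor; at each end a flat lip level with the rim sticks out 35 mm (82 mm wide), green at one end, plain aluminium at the other.
- pin_tray_green_lip (a point): middle of the green lip's top face on the pin tray; it tilts with the tray: x across, y outward along the tray from plain to green end, z up out of the tray. Seen from it: plain lip's middle at y = -196 mm, inner face of the green end wall at y = -18 mm, floor at z = -28 mm, the level hinge axis (along x) through y = -98 mm, z = 0. Hinge and level lips are 90 mm above the table.
- pin_tray (a joint): tilt of the pin tray, rad: 0 = level (start, end stop), grows as the green end goes down, to a stop at 0.5 (green lip 43 mm, plain lip 137 mm above the table; both then 12 mm nearer the hinge). A lip moves at about 2 N; the stiff hinge stays where it is left. At full tilt the pins slide to the green end within 1 s or so.
- core_tipper (a joint): tilt of the other tray, rad (0 = level). Same make and colours, but it holds two upright tan sand cores, 44 and 38 mm wide, 55 and 62 mm high. It must stay level.

How it is judged:
On the way:
1. the pin tray is tipped with its green end down by at least 0.35 rad and both pins have slid to that end (value of joint pin_tray above 0.35 rad and y of each of pin_1, pin_2 in the frame of pin_tray_green_lip above -0.058 m), for 0.2 s.
At the end, for the whole second after the job is handed in: The pin tray is level again within 8 degrees (0.14 rad), both pins lie at rest in it with their middles within 40 mm of the green end wall, and the other tray is still level within 8 degrees (value of joint each of pin_tray, core_tipper below 0.14 rad and y of pin_1 in the frame of pin_tray_green_lip between -0.058 and -0.018 m and y of pin_2 in the frame of pin_tray_green_lip between -0.058 and -0.018 m and z of pin_1 in the frame of pin_tray_green_lip between -0.04 and -0.01 m and z of pin_2 in the frame of pin_tray_green_lip between -0.04 and -0.01 m and linear speed of each of pin_1, pin_2 below 0.02 m/s); the robot touches nothing.
It fails at once if the robot touches a dowel pin (more than 0.5 N) (contact force between any of the arm, the fingers and pin_1 above 0.5 N or contact force between any of the arm, the fingers and pin_2 above 0.5 N).
It fails at once if the other tray, with the sand cores, is tipped by more than 0.15 rad (value of joint core_tipper above 0.15 rad).
It also fails if it takes over 38 s, if anything falls off the work surface, if the arm or the gripper's body presses on something with over 40 N, if the wrist force passes 120 N, or if a joint passes its speed limit or range.

ROBOT

A 6-joint arm with a two-finger parallel gripper is mounted at the origin on a cart in front of the work surface, level with it; the furniture and walls round the work are solid. World frame = base frame: x ahead of the robot, y to its left, z up, the work surface at z = 0. Lengths are in m, angles in rad, forces in N, time in s.
With the tool pointing down it reaches from about 0.3 to 0.875 m from the base axis. Payload 6.4 kg.
Tool frame: the origin (TCP) lies between the finger pads; the fingertips stand ctrl.tip_reach ahead of it and the grasp point (between the pads) lies 11 mm behind it (ctrl.tip_reach is the distance from the TCP to the fingertips, in m); z points along the fingers, x is the direction in which the jaws open and shut, and the axes are right-handed (so a half turn about z gives the same grasp; the last joint's range is limited). The gripper opens to 85 mm and grips with 20 to 120 N. Pads are 22 mm wide; open, the fingers measure 114 mm over their backs; the gripper's body (76 mm by 85 mm) begins 54 mm behind the grasp point. The pads swing forward as they close: fully open they stand 13 mm farther back than shut.
Start: joints at [1.083, 0.181, 1.607, -0, 1.354, -0.206], TCP at [0.16, 0.552, 0.239] pointing down, gripper open.
Joint ranges: [-2.99, 2.99], [-0.89, 2.07], [0.3, 2.58], [-1.14, 4.28], [0, 2.63], [-3.12, 3.12]. Speed limits (rad/s): [2.57, 2.57, 3.01, 3.14, 3.14, 3.14].

INTERFACE

Orientations are given as a unit quaternion [w, x, y, z].
In Python, from bench import telemetry, viewer, ticket, nets, ctrl gives the robot as it stands.
- The arm moves only by the tool step_arm, never from a script. Its argument "plan" is a list of rows, each a list of 2 entries, a list of its own where there are three numbers: the shift along the tool's x, y, z in m, then the turn, a rotation vector about the tool's x, y, z in degrees. A call has 1 to 5 rows; each row is the pose to reach, as a shift and turn from the pose commanded when the call began, along the tool's axes at that moment; what a row does not reach only later rows make up. A row lasts 1/10 s, in which the tool goes at most 50 mm and 8.59 degrees, less where a joint would pass 70% of its speed; a pose out of reach is approached as far as the arm can. A call with a gripper value outside its range is refused whole. "fingers" is the opening in per cent of the stroke, from 0 (shut) to 100 (fully open), set as the call begins (left out, the last holds). The fingers move at their own pace and stop on an object; the grip force is fixed at half the most. Time passes only in rows, so rows that repeat a pose let the fingers close. It gives the time, the measured TCP pose, the force and the opening at its end, in the units of the state.
- telemetry.get_obs(): the state, without advancing time (a new reading comes with each control period).
- viewer.camera(name): name is "scene" or "top"; returns the picture (420x560x3 uint8, red, green, blue); there is no depth.
- viewer.get_calibration(name): a dict with "K" (3x3 intrinsics, pixels), "origin" and "orientation" of the camera in the world. Camera axes: x right, y up, looking along -z (the intrinsics and any distortion apply to the point x, -y, -z); pixel columns grow to the right and rows downward; lengths in m; the calibration is good to about 2 mm. A picture is of the moment at which its call begins. get_calibration takes no time and is no camera call.
- ticket.hand_in(): hands the job in, once; it reports no verdict.
Trained networks look in the newest picture that a camera, given by its name, has taken for a name from the list of things; names that differ only in an ending like _2 or _b are one class to them, and where a whole thing is asked for, a point or a joint stands for the part that bears it (a point fixed in the world has none). Each returns a list of dicts, best first, with "score" (0 to 1); they miss things now and then, are a little off and sometimes report something else, mostly with a low value. They report only what shows in the picture. A call takes as long as a camera call.
- nets.boxes_of(thing, camera): "extent" ([left, top, right, bottom] in pixels, round what is visible of it).
The state is a dict: "time_s": time; "q": joint angles; "dq": joint speeds; "joint_efforts": joint torques, N m; "eef_pos": TCP position; "eef_rot": TCP orientation; "wrist_force": force on the tool from outside, world axes, zero at the start; "torque": the same for the moment, N m; "opening": opening from 0.0 (shut) to 1.0 (fully open).
Only numpy, scipy, OpenCV 4.12 (cv2) and the standard library are available. Lean on these libraries where they do the work, as an engineer would, in place of code of your own. Each camera call takes 0.05 s, during which the arm holds its last target.

## Working session

There is one attempt and no reset: what is moved stays moved. The work goes in short steps, Python scripts to look and compute and a tool call to move; the robot and the scene stay as the last step left them, time stands still between calls to the robot, and variables do not carry over. Pictures are saved under pics/ and viewed, and the job is handed in when it is done.

Besides the shell and the picture viewer there is one more tool, called after "Request:" by a JSON object that holds its "name" and its "arguments". step_arm: Moves the arm, as the interface text tells. Its arguments: {"type":"object","properties":{"plan":{"type":"array"},"fingers":{"type":"number"}},"required":["plan"]}

```bash
ls; mkdir -p pics; python3 - <<'E'
from bench import telemetry, viewer, ticket, nets, ctrl
import cv2
print(telemetry.get_obs(), ctrl.tip_reach)
for n in("scene","top"):
    im=viewer.camera(n); cv2.imwrite(f"pics/{n}0.png",im[:,:,::-1]); print(n,viewer.get_calibration(n))
E
```

```text
pics
{'time_s': 0.0, 'q': array([ 1.08270778e+00,  1.81578710e-01,  1.60804656e+00,  1.49694852e-05,
        1.35381659e+00, -2.06308335e-01]), 'dq': array([ 1.07322670e-03,  3.72932577e-04,  8.46157994e-05, -7.83070510e-04,
       -5.32179478e-04, -2.43498759e-04]), 'joint_efforts': array([ 1.69606938e-03, -4.44873977e+01, -3.51338375e+01, -1.57006825e-04,
        9.23768501e-03, -1.35788221e-05]), 'eef_pos': array([0.15960073, 0.55181827, 0.23834435]), 'eef_rot': array([ 3.85700595e-04,  7.99396055e-01,  6.00803705e-01, -8.40343662e-04]), 'wrist_force': array([ 0.83406185,  0.16856224, -0.2960451 ]), 'torque': array([ 0.00931499, -0.00438084, -0.00378435]), 'opening': 0.9977743070457685} 0.008
scene {'K': array([[457.47861534,   0.        , 276.13256003],
       [  0.        , 457.47861534, 213.75068674],
       [  0.        ,   0.        ,   1.        ]]), 'origin': array([-0.11519862, -0.74003795,  0.57419283]), 'orientation': array([ 0.79354851,  0.50001085, -0.18992926, -0.29016685])}
top {'K': array([[546.58725586,   0.        , 276.91335248],
       [  0.        , 546.58725586, 213.19925125],
       [  0.        ,   0.        ,   1.        ]]), 'origin': array([0.29911575, 0.0212267 , 1.1935113 ]), 'orientation': array([ 0.72924266,  0.07920779, -0.07660417, -0.67532442])}
```

View pics/scene0.png

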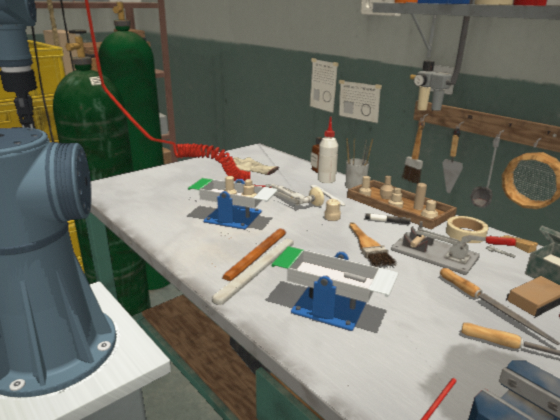

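View pics/top0.png

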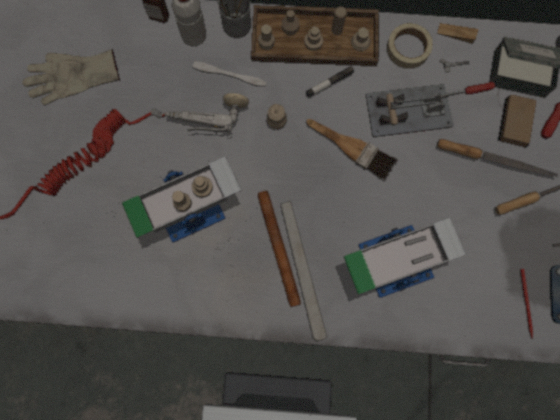

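The pin tray is the right-hand one in the top view: green lip near (359,271), plain lip near (449,239), pins near (418,252). The core tray is on the left at about (182,200). Next I'll localise the corners.

```bash
python3 - <<'E'
import cv2
im=cv2.imread("pics/top0.png")[205:310,330:480]
cv2.imwrite("pics/topc.png",cv2.resize(im,None,fx=5,fy=5,interpolation=cv2.INTER_CUBIC))
im=cv2.imread("pics/scene0.png")[235:335,260:410]
cv2.imwrite("pics/scenec.png",cv2.resize(im,None,fx=5,fy=5,interpolation=cv2.INTER_CUBIC))
E
```

```text
(no output)
```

View pics/topc.png

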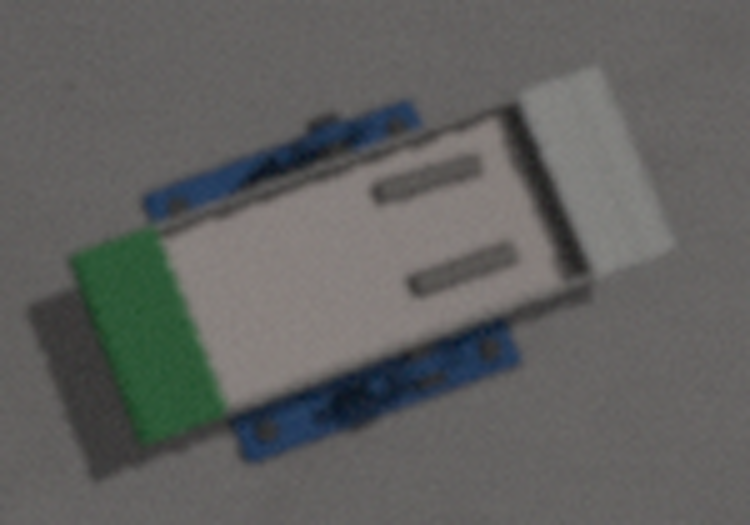

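View pics/scenec.png

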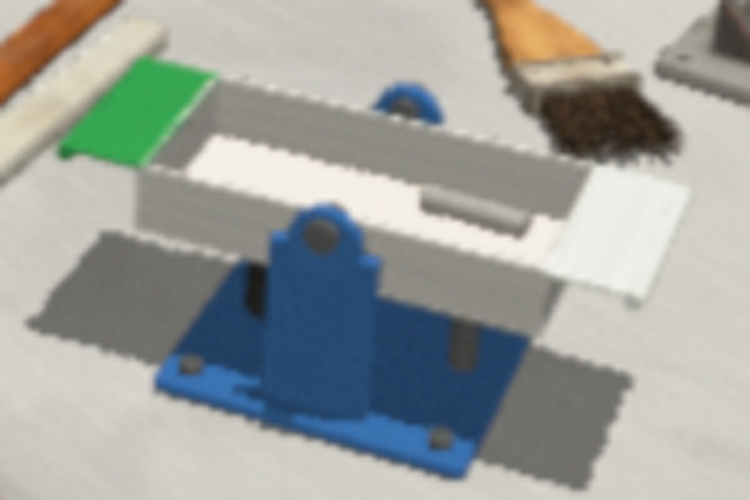

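```bash
cat > h.py <<'E'
import numpy as np, cv2
from scipy.spatial.transform import Rotation as R
from scipy.optimize import least_squares
from bench import telemetry, viewer, ticket, nets, ctrl
def proj(n,P):
    c=viewer.get_calibration(n); w,x,y,z=c['orientation']
    p=(np.asarray(P)-c['origin'])@R.from_quat([x,y,z,w]).as_matrix()
    p=p*[1,-1,-1]; q=p@c['K'].T
    return q[:,:2]/q[:,2:]
def lip(p,L):  # p=cx,cy,yaw of lip y dir
    cx,cy,a=p[:3]; L=np.asarray(L,float)
    yv=np.array([np.cos(a),np.sin(a),0]); xv=np.array([np.sin(a),-np.cos(a),0])
    return np.array([cx,cy,.09])+L[:,:1]*xv+L[:,1:2]*yv+L[:,2:]*[0,0,1]
E
python3 - <<'E'
from h import *
T=np.array([[72,257],[148,443],[601,66],[677,243]])/5+[330,205]-.4
S=np.array([[140,57],[62,153],[690,187],[640,303]])/5+[260,235]-.4
# top: row up = far x ; left = +y
Lo=np.array([[.041,.0175,0],[-.041,.0175,0],[.041,-.2135,0],[-.041,-.2135,0]])
def f(p,w=(1,1)): return np.r_[w[0]*(proj('top',lip(p,Lo))-T).ravel(),w[1]*(proj('scene',lip(p,Lo))-S).ravel()]
for w in((1,1),(1,0),(0,1)):
    r=least_squares(f,[.2,-.1,1.8],args=(w,)); print(w,r.x,r.cost); print(f(r.x).round(1))
r=least_squares(f,[.2,-.1,1.8])
print('green,plain,hinge',lip(r.x,[[0,0,0],[0,-.196,0],[0,-.098,0]]))
print('yaw deg',np.degrees(r.x[2]))
o=telemetry.get_obs(); w,x,y,z=o['eef_rot']; print(R.from_quat([x,y,z,w]).as_matrix().round(3))
E
```

```text
(1, 1) [ 0.43853513 -0.14210372  1.99832689] 4.853667041283213
[ 0.6 -0.2  0.5  0.7 -1.5 -0.1 -0.2  1.4  1.4  0.5  0.6 -0.6 -0.5  0.
  0.2 -1.1]
(1, 0) [ 0.43957815 -0.14233011  1.99695221] 2.26060217888604
[ 0.7 -0.8  0.6  0.2 -1.3 -0.5 -0.1  1.1  1.8  0.4  1.1 -0.7 -0.1 -0.
  0.6 -1.1]
(0, 1) [ 0.43647665 -0.14280313  2.00158064] 1.4155043689322846
[ 0.8  0.8  0.9  1.8 -1.3  0.6  0.   2.1  0.8  0.9  0.1 -0.  -0.9  0.4
  0.  -0.7]
green,plain,hinge [[ 0.43853513 -0.14210372  0.09      ]
 [ 0.51980161 -0.32046224  0.09      ]
 [ 0.47916837 -0.23128298  0.09      ]]
yaw deg 114.49569702378358
[[ 0.278  0.961 -0.001]
 [ 0.961 -0.278 -0.001]
 [-0.002 -0.    -1.   ]]
```

Request:
{"name": "step_arm", "arguments": {"plan": [[[-0.12,0.092,0],[0,0,8]],[[-0.24,0.184,0],[0,0,16]],[[-0.36,0.276,0],[0,0,24]],[[-0.48,0.368,0],[0,0,32]],[[-0.59,0.46,0],[0,0,40]]], "fingers": 0}}

```text
time_s: 0.6
eef_pos: [0.2512, 0.3178, 0.2389]
eef_rot: [0.0, 0.957, 0.289, -0.0]
wrist_force: [1.8, -0.0, 0.8]
opening: 0.148
```

Request:
{"name": "step_arm", "arguments": {"plan": [[[-0.01,0.049,0],[0,0,2]],[[-0.02,0.097,0],[0,0,4]],[[-0.03,0.146,0],[0,0,6]],[[-0.04,0.195,0],[0,0,8]],[[-0.049,0.243,0],[0,0,9.1]]]}}

```text
time_s: 1.1
eef_pos: [0.3461, 0.0886, 0.2393]
eef_rot: [0.0, 0.977, 0.214, 0.0]
wrist_force: [0.7, 0.6, 0.3]
opening: -0.003
```

```bash
cat >> h.py <<'E'
G=np.array([.43854,-.1421,.09]); A=1.99833
def to(tgt, yaw=A-np.pi/2):
    o=telemetry.get_obs(); w,x,y,z=o['eef_rot']; M=R.from_quat([x,y,z,w]).as_matrix()
    D=np.array([[np.cos(yaw),np.sin(yaw),0],[np.sin(yaw),-np.cos(yaw),0],[0,0,-1]]).T
    D=np.column_stack([[np.cos(yaw),np.sin(yaw),0],[np.sin(yaw),-np.cos(yaw),0],[0,0,-1]])
    print('t',o['time_s'],'pos',o['eef_pos'].round(4),'F',o['wrist_force'].round(1),'op',round(o['opening'],3))
    rel=lip([G[0],G[1],A],[[0,0,0]])[0]; d=o['eef_pos']-rel
    print('tcp in lip frame(level)', [round(d@np.array(v),4) for v in ([np.sin(A),-np.cos(A),0],[np.cos(A),np.sin(A),0],[0,0,1])])
    print('shift',(M.T@(np.asarray(tgt)-o['eef_pos'])).round(4),'turn',np.degrees(R.from_matrix(M.T@D).as_rotvec()).round(2))
E
python3 -c "
from h import *
to(G+[0,0,.058])"
```

```text
t 1.1 pos [0.3461 0.0886 0.2393] F [0.7 0.6 0.3] op -0.003
tcp in lip frame(level) [np.float64(0.0116), np.float64(0.2483), np.float64(0.1493)]
shift [-0.0124  0.2482  0.0914] turn [ 0.02 -0.05  0.18]
```

Request:
{"name": "step_arm", "arguments": {"plan": [[[-0.003,0.049,0],[0,0,0]],[[-0.006,0.098,0],[0,0,0]],[[-0.009,0.147,0],[0,0,0]],[[-0.011,0.195,0.02],[0,0,0]],[[-0.0124,0.242,0.035],[0,0,0]]]}}

```text
time_s: 1.6
eef_pos: [0.4358, -0.1353, 0.2041]
eef_rot: [0.0, 0.977, 0.214, 0.0]
wrist_force: [0.5, 0.2, 0.0]
opening: -0.002
```

Request:
{"name": "step_arm", "arguments": {"plan": [[[0,0.001,0.03],[0,0,0]],[[0,0.003,0.055],[0,0,0]],[[0,0.003,0.055],[0,0,0]]]}}

```text
time_s: 1.9
eef_pos: [0.4342, -0.1349, 0.146]
eef_rot: [-0.003, 0.977, 0.214, -0.003]
wrist_force: [-0.6, 1.0, 0.7]
opening: -0.0
```

```bash
python3 -c "
from h import *
for n in ('scene','top'):
    im=viewer.camera(n)
    cr=im[200:340,230:430] if n=='scene' else im[190:320,310:490]
    cv2.imwrite(f'pics/{n}1.png',cv2.resize(cr,None,fx=4,fy=4,interpolation=cv2.INTER_CUBIC)[:,:,::-1])
to(G+[0,0,.058])"
```

```text
t 2.0 pos [ 0.4365 -0.1356  0.1497] F [-0.3 -0.  -1.1] op -0.003
tcp in lip frame(level) [np.float64(0.0008), np.float64(0.0067), np.float64(0.0597)]
shift [-0.0009  0.0067  0.0017] turn [-0.07  0.04  0.26]
```

View pics/scene1.png

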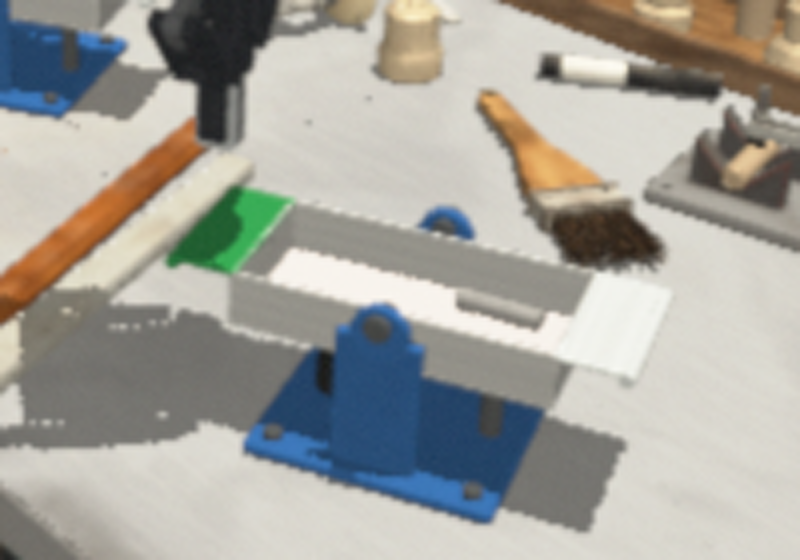

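View pics/top1.png

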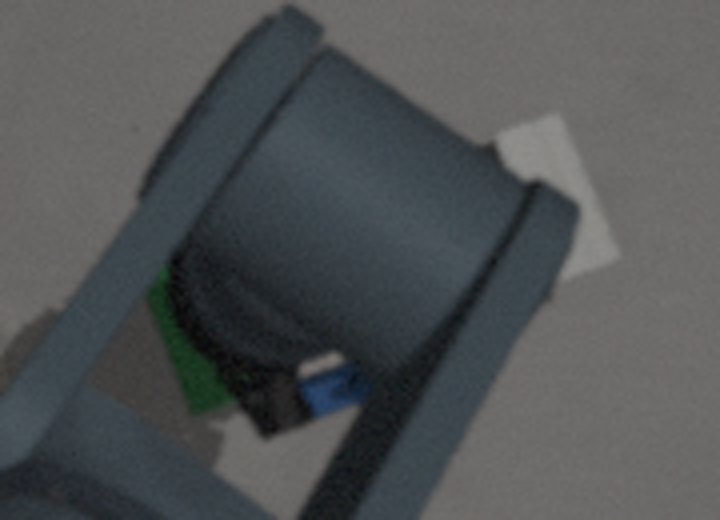

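Request:
{"name": "step_arm", "arguments": {"plan": [[[0,0.002,0.02],[0,0,0]],[[0,0.004,0.036],[0,0,0]],[[0,0.005,0.048],[0,0,0]],[[0,0.005,0.053],[0,0,0]],[[0,0.005,0.057],[0,0,0]]]}}

```text
time_s: 2.5
eef_pos: [0.4393, -0.1404, 0.0933]
eef_rot: [0.0, 0.977, 0.215, 0.0]
wrist_force: [-0.8, 0.3, 2.5]
opening: -0.001
```

```bash
python3 -c "
from h import *
print(proj('scene',[[.4365,-.1356,.1417]]), 230+220/4,200+140/4)
to(G+[0,0,.058])"
```

```text
[[286.50552146 234.12678476]] 285.0 235.0
t 2.5 pos [ 0.4393 -0.1404  0.0933] F [-0.8  0.3  2.5] op -0.001
tcp in lip frame(level) [np.float64(0.0014), np.float64(0.0012), np.float64(0.0033)]
shift [-0.0014  0.0012 -0.0547] turn [ 0.04 -0.02  0.28]
```

Request:
{"name": "step_arm", "arguments": {"plan": [[[0,0.001,0.005],[0,0,0]],[[0,0.002,0.01],[0,0,0]],[[0,0.003,0.015],[0,0,0]],[[0,0.004,0.02],[0,0,0]],[[0,0.0055,0.025],[0,0,0]]]}}

```text
time_s: 3.0
eef_pos: [0.4417, -0.1457, 0.0676]
eef_rot: [0.0, 0.977, 0.214, 0.0]
wrist_force: [0.4, 1.0, 2.2]
opening: -0.001
```

Request:
{"name": "step_arm", "arguments": {"plan": [[[0,0.001,0.004],[0,0,0]],[[0,0.002,0.008],[0,0,0]],[[0,0.003,0.011],[0,0,0]],[[0,0.0035,0.013],[0,0,0]]]}}

```text
time_s: 3.4
eef_pos: [0.4427, -0.1489, 0.0545]
eef_rot: [0.0, 0.977, 0.214, -0.0]
wrist_force: [-0.4, 0.8, 3.3]
opening: -0.001
```

Request:
{"name": "step_arm", "arguments": {"plan": [[[0,0.0005,0.0015],[0,0,0]],[[0,0.0005,0.003],[0,0,0]],[[0,0.0005,0.003],[0,0,0]]]}}

```text
time_s: 3.7
eef_pos: [0.443, -0.1492, 0.0528]
eef_rot: [0.0, 0.977, 0.215, -0.0]
wrist_force: [-3.4, 2.1, 16.3]
opening: -0.002
```

```bash
python3 -c "
from h import *
for n in ('scene',):
    im=viewer.camera(n)
    cr=im[200:340,230:430] 
    cv2.imwrite(f'pics/{n}2.png',cv2.resize(cr,None,fx=4,fy=4,interpolation=cv2.INTER_CUBIC)[:,:,::-1])
to(G+[0,0,.058])"
```

```text
t 3.75 pos [ 0.443  -0.1492  0.0528] F [-5.2  1.9 15.9] op -0.006
tcp in lip frame(level) [np.float64(0.0011), np.float64(-0.0083), np.float64(-0.0372)]
shift [-0.0011 -0.0083 -0.0952] turn [0.   0.03 0.28]
```

View pics/scene2.png

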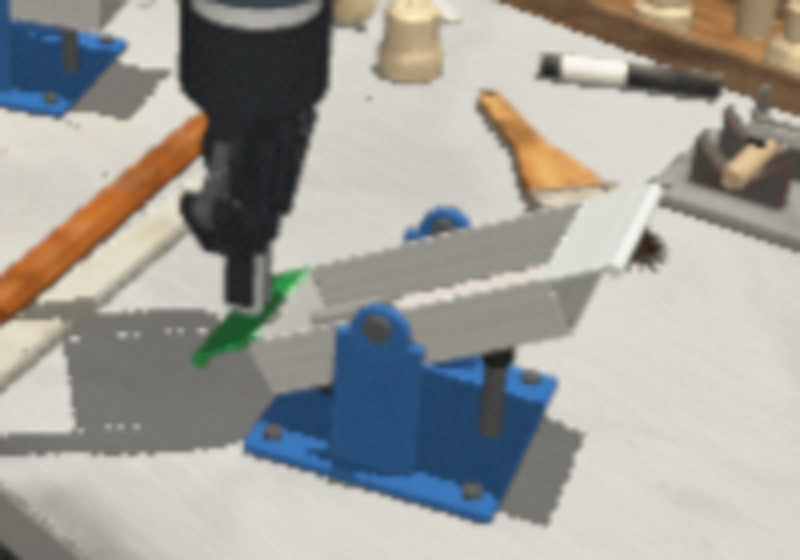

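The tray is at its stop (16 N), and one pin shows near (345,308) in the crop, already sliding. I'll wait a second so both can settle.

Request:
{"name": "step_arm", "arguments": {"plan": [[[0,0,0],[0,0,0]],[[0,0,0],[0,0,0]],[[0,0,0],[0,0,0]],[[0,0,0],[0,0,0]],[[0,0,0],[0,0,0]]]}}

```text
time_s: 4.25
eef_pos: [0.443, -0.1492, 0.0528]
eef_rot: [0.0, 0.977, 0.214, -0.0]
wrist_force: [-4.3, 0.4, 15.4]
opening: 0.0
```

Request:
{"name": "step_arm", "arguments": {"plan": [[[0,0,0],[0,0,0]],[[0,0,0],[0,0,0]],[[0,0,0],[0,0,0]],[[0,0,0],[0,0,0]],[[0,0,0],[0,0,0]]]}}

```text
time_s: 4.75
eef_pos: [0.4429, -0.1492, 0.0528]
eef_rot: [0.0, 0.977, 0.215, -0.0]
wrist_force: [-4.5, 3.0, 16.1]
opening: -0.002
```

Request:
{"name": "step_arm", "arguments": {"plan": [[[0,-0.001,-0.03],[0,0,0]],[[0,-0.005,-0.07],[0,0,0]],[[0,-0.02,-0.11],[0,0,0]],[[0,-0.06,-0.14],[0,0,0]],[[0,-0.11,-0.14],[0,0,0]]]}}

```text
time_s: 5.25
eef_pos: [0.399, -0.0501, 0.1958]
eef_rot: [0.002, 0.977, 0.213, 0.003]
wrist_force: [1.0, 0.9, 0.9]
opening: 0.003
```

```bash
python3 -c "
from h import *
for n in ('scene','top'):
    im=viewer.camera(n)
    cr=im[200:340,230:430] if n=='scene' else im[190:320,310:490]
    cv2.imwrite(f'pics/{n}3.png',cv2.resize(cr,None,fx=4,fy=4,interpolation=cv2.INTER_CUBIC)[:,:,::-1])
to(G+[0,0,.058])"
```

```text
t 5.35 pos [ 0.3943 -0.0451  0.1915] F [-1.   0.  -0.4] op 0.002
tcp in lip frame(level) [np.float64(-0.0001), np.float64(0.1066), np.float64(0.1015)]
shift [-0.0007  0.1067  0.0433] turn [-0.12  0.02  0.46]
```

View pics/scene3.png

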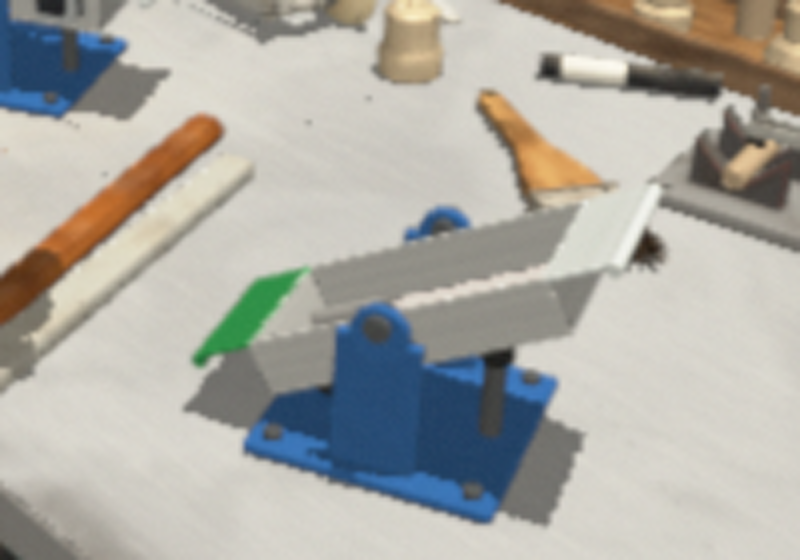

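View pics/top3.png

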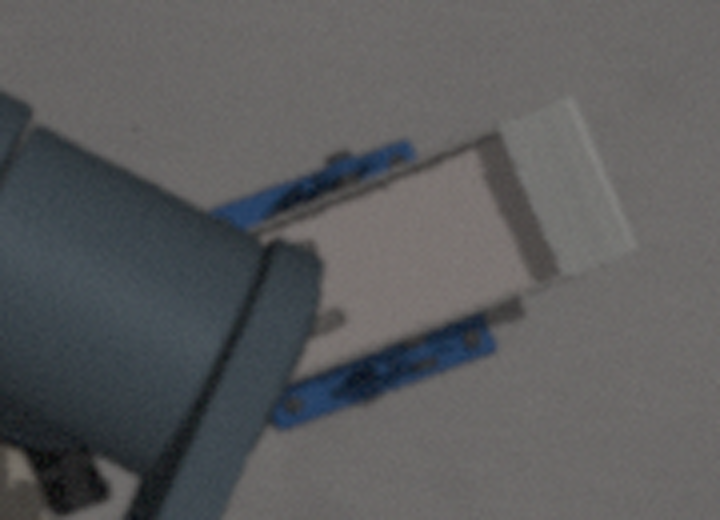

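The tray stays fully tilted. In the top crop both pins' plain-side ends show at about (342,318) and (312,245). I'll compare those with where pins touching the green wall should appear.

```bash
cat >> h.py <<'E'
def tilt(L,th):
    L=np.atleast_2d(np.array(L,float)); y=L[:,1]+.098; z=L[:,2]
    return lip([G[0],G[1],A],np.column_stack([L[:,0],y*np.cos(th)+z*np.sin(th)-.098,-y*np.sin(th)+z*np.cos(th)]))
E
python3 -c "
from h import *
for yy in(-.063,-.08,-.1):
  p=proj('top',tilt([[.018,yy,-.02],[-.022,yy,-.02]],.5)); print(yy,((p-[310,190])*4).round(0).tolist())
to(tilt([0,-.196,0],.5)[0]+[0,0,.12])
print(tilt([0,-.196,0],.5), tilt([0,-.196,0],0))
"
```

```text
-0.063 [[313.0, 252.0], [343.0, 323.0]]
-0.08 [[343.0, 240.0], [373.0, 312.0]]
-0.1 [[378.0, 226.0], [408.0, 298.0]]
t 5.35 pos [ 0.3943 -0.0451  0.1915] F [-1.   0.  -0.4] op 0.002
tcp in lip frame(level) [np.float64(-0.0001), np.float64(0.1066), np.float64(0.1015)]
shift [-0.0023  0.2905 -0.0661] turn [-0.12  0.02  0.46]
[[ 0.51483278 -0.30954118  0.1369837 ]] [[ 0.51980704 -0.32045826  0.09      ]]
```

Both pins are against the green wall; the predicted positions were (313,252) and (343,323). Now I'll move across to the plain lip.

Request:
{"name": "step_arm", "arguments": {"plan": [[[0,0.02,-0.04],[0,0,0]],[[-0.001,0.07,-0.05],[0,0,0]],[[-0.001,0.118,-0.05],[0,0,0]],[[-0.001,0.166,-0.05],[0,0,0]],[[-0.001,0.212,-0.05],[0,0,0]]]}}

```text
time_s: 5.85
eef_pos: [0.4849, -0.2441, 0.2409]
eef_rot: [-0.0, 0.977, 0.214, -0.0]
wrist_force: [0.9, 1.3, 1.0]
opening: -0.0
```

Request:
{"name": "step_arm", "arguments": {"plan": [[[0,0.045,0],[0,0,0]],[[0,0.072,0.02],[0,0,0]],[[0,0.077,0.05],[0,0,0]],[[0,0.077,0.065],[0,0,0]],[[0,0.077,0.065],[0,0,0]]]}}

```text
time_s: 6.35
eef_pos: [0.5148, -0.3102, 0.1728]
eef_rot: [-0.003, 0.977, 0.214, -0.002]
wrist_force: [0.6, 0.3, 0.6]
opening: -0.004
```

```bash
python3 -c "
from h import *
for n in ('scene',):
    im=viewer.camera(n)
    cr=im[200:340,230:430] 
    cv2.imwrite(f'pics/{n}4.png',cv2.resize(cr,None,fx=4,fy=4,interpolation=cv2.INTER_CUBIC)[:,:,::-1])
to(tilt([0,-.182,0],0)[0]+[0,0,.058])"
```

```text
t 6.4 pos [ 0.5159 -0.3108  0.1751] F [-0.   0.2  1.4] op -0.005
tcp in lip frame(level) [np.float64(0.0004), np.float64(-0.1856), np.float64(0.0851)]
shift [-0.0004 -0.0035  0.0271] turn [-0.22  0.09  0.27]
```

View pics/scene4.png

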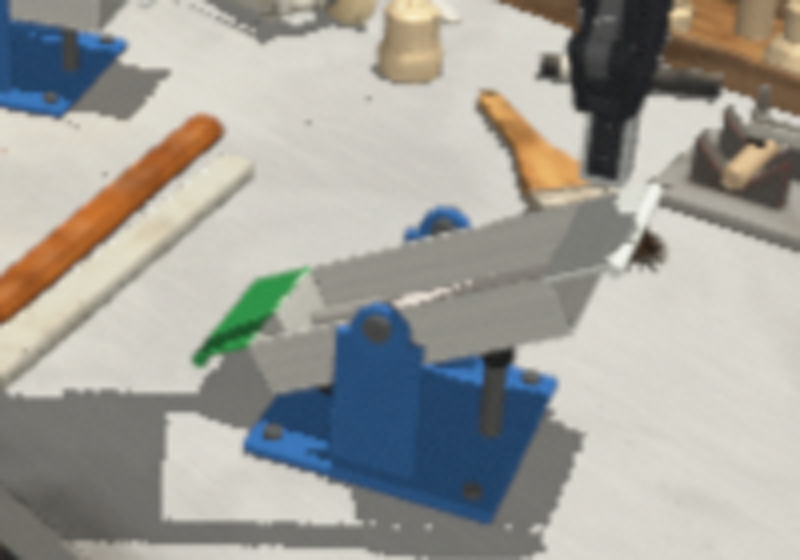

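The tip is 25 mm above the raised plain lip, near crop (605,180). I'll press down gently along the arc.

Request:
{"name": "step_arm", "arguments": {"plan": [[[0,0,0.01],[0,0,0]],[[0,0,0.018],[0,0,0]],[[0,0,0.024],[0,0,0]],[[0,0.001,0.028],[0,0,0]],[[0,0.002,0.032],[0,0,0]]]}}

```text
time_s: 6.9
eef_pos: [0.5182, -0.3142, 0.1451]
eef_rot: [0.001, 0.977, 0.214, 0.0]
wrist_force: [-1.0, -0.7, 1.1]
opening: -0.006
```

Request:
{"name": "step_arm", "arguments": {"plan": [[[0,0.001,0.004],[0,0,0]],[[0,0.003,0.008],[0,0,0]],[[0,0.004,0.012],[0,0,0]],[[0,0.005,0.016],[0,0,0]],[[0,0.006,0.02],[0,0,0]]]}}

```text
time_s: 7.4
eef_pos: [0.5204, -0.3196, 0.1245]
eef_rot: [0.0, 0.977, 0.214, 0.0]
wrist_force: [1.2, -1.1, 2.5]
opening: -0.003
```

```bash
python3 -c "
from h import *
to(tilt([0,-.196,0],0)[0]+[0,0,.008])"
```

```text
t 7.4 pos [ 0.5204 -0.3196  0.1245] F [ 1.2 -1.1  2.5] op -0.003
tcp in lip frame(level) [np.float64(0.0009), np.float64(-0.1954), np.float64(0.0345)]
shift [-0.0009  0.0006  0.0265] turn [ 0.02 -0.    0.25]
```

Contact is steady at 2–3 N. I'll continue down to level.

Request:
{"name": "step_arm", "arguments": {"plan": [[[0,0,0.004],[0,0,0]],[[0,0,0.008],[0,0,0]],[[0,0.001,0.012],[0,0,0]],[[0,0.001,0.016],[0,0,0]],[[0,0.001,0.019],[0,0,0]]]}}

```text
time_s: 7.9
eef_pos: [0.5207, -0.3203, 0.1053]
eef_rot: [0.0, 0.977, 0.214, -0.0]
wrist_force: [1.3, -1.5, 1.9]
opening: -0.002
```

Request:
{"name": "step_arm", "arguments": {"plan": [[[0,0,0.002],[0,0,0]],[[0,0,0.004],[0,0,0]],[[0,0,0.006],[0,0,0]],[[0,0,0.007],[0,0,0]]]}}

```text
time_s: 8.3
eef_pos: [0.5207, -0.3202, 0.0986]
eef_rot: [0.0, 0.977, 0.214, -0.0]
wrist_force: [0.1, -1.7, 1.2]
opening: 0.001
```

```bash
python3 -c "
from h import *
for n in ('scene',):
    im=viewer.camera(n)
    cr=im[200:340,230:430] 
    cv2.imwrite(f'pics/{n}5.png',cv2.resize(cr,None,fx=4,fy=4,interpolation=cv2.INTER_CUBIC)[:,:,::-1])
to(tilt([0,-.196,0],0)[0]+[0,0,.008])"
```

```text
t 8.35 pos [ 0.5206 -0.3201  0.0985] F [ 0.5 -0.4  0.7] op 0.0
tcp in lip frame(level) [np.float64(0.0009), np.float64(-0.1961), np.float64(0.0085)]
shift [-0.0009 -0.0001  0.0005] turn [-0.01  0.    0.26]
```

View pics/scene5.png

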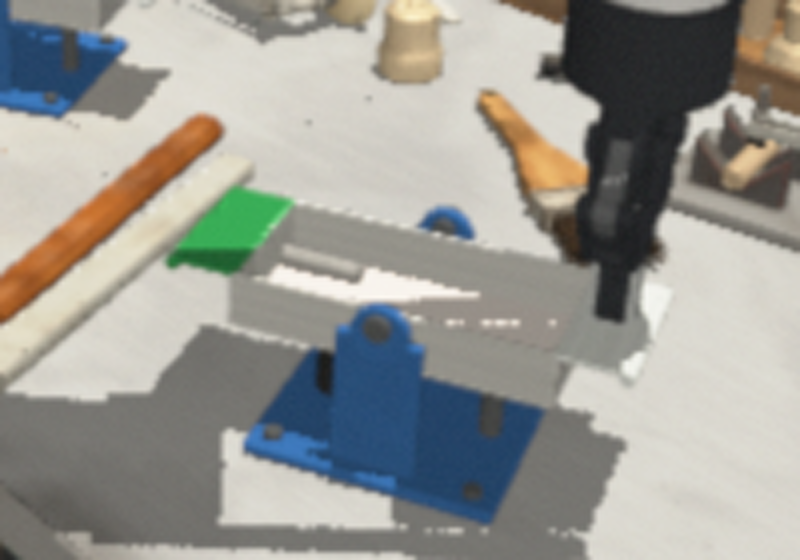

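The tray is level: its corners sit where they did at the start, and a pin shows at the green end near (320,262). I'll lift away and check from both cameras.

Request:
{"name": "step_arm", "arguments": {"plan": [[[0,0,-0.02],[0,0,0]],[[0,0,-0.06],[0,0,0]],[[0,0.02,-0.1],[0,0,0]],[[0,0.065,-0.12],[0,0,0]],[[0,0.11,-0.13],[0,0,0]]]}}

```text
time_s: 8.85
eef_pos: [0.5682, -0.4209, 0.2324]
eef_rot: [0.002, 0.977, 0.215, 0.001]
wrist_force: [0.2, -0.6, 0.9]
opening: 0.003
```

Request:
{"name": "step_arm", "arguments": {"plan": [[[0,0.04,0],[0,0,0]],[[0,0.08,0],[0,0,0]],[[0,0.08,0],[0,0,0]],[[0,0.08,0],[0,0,0]]]}}

```text
time_s: 9.25
eef_pos: [0.5996, -0.4926, 0.2261]
eef_rot: [-0.002, 0.977, 0.214, -0.001]
wrist_force: [-0.2, 0.5, -0.4]
opening: -0.001
```

```bash
python3 -c "
from h import *
for n in ('scene','top'):
    im=viewer.camera(n)
    cv2.imwrite(f'pics/{n}6f.png',im[:,:,::-1])
    cr=im[200:340,230:430] if n=='scene' else im[190:320,310:490]
    cv2.imwrite(f'pics/{n}6.png',cv2.resize(cr,None,fx=4,fy=4,interpolation=cv2.INTER_CUBIC)[:,:,::-1])
for yy in(-.018,-.063):
  p=proj('top',tilt([[.018,yy,-.02],[-.022,yy,-.02]],0)); print(yy,((p-[310,190])*4).round(0).tolist())
to(G)"
```

```text
-0.018 [[214.0, 287.0], [243.0, 360.0]]
-0.063 [[294.0, 257.0], [324.0, 329.0]]
t 9.35 pos [ 0.6001 -0.4915  0.2282] F [-0.3  0.1 -0.1] op -0.004
tcp in lip frame(level) [np.float64(0.0021), np.float64(-0.3849), np.float64(0.1382)]
shift [-1.000e-04 -3.847e-01  1.389e-01] turn [-0.1   0.01  0.29]
```

View pics/scene6f.png

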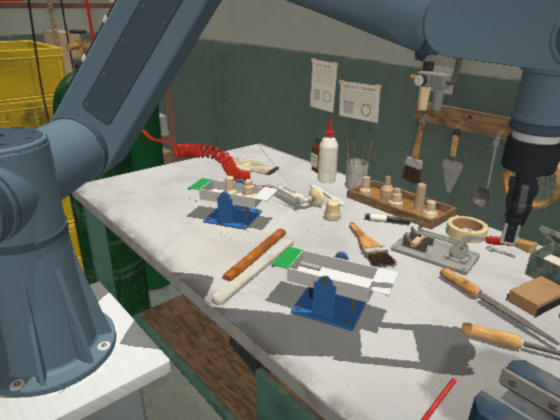

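View pics/top6.png

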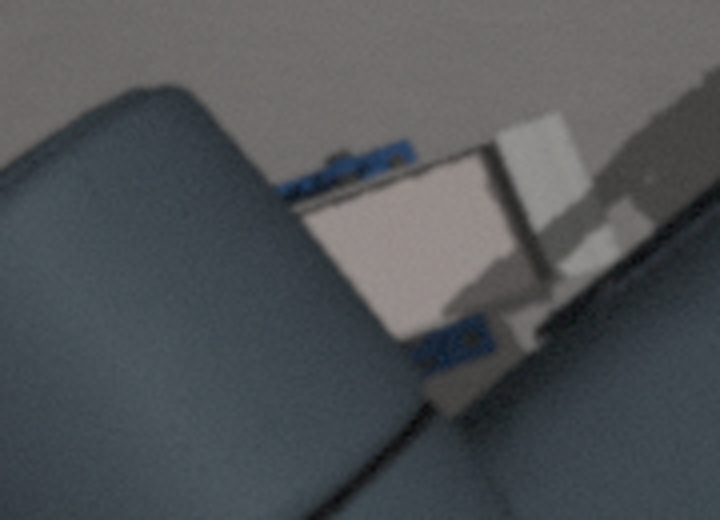

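The arm hides the green end in the top view, so I'll move it aside for the final check.

Request:
{"name": "step_arm", "arguments": {"plan": [[[-0.045,-0.01,-0.02],[0,0,0]],[[-0.09,-0.015,-0.03],[0,0,0]],[[-0.135,-0.02,-0.04],[0,0,0]],[[-0.18,-0.025,-0.05],[0,0,0]],[[-0.225,-0.03,-0.05],[0,0,0]]]}}

```text
time_s: 9.85
eef_pos: [0.3825, -0.5592, 0.2821]
eef_rot: [0.002, 0.977, 0.215, 0.001]
wrist_force: [0.2, -0.5, -0.2]
opening: 0.004
```

Request:
{"name": "step_arm", "arguments": {"plan": [[[-0.045,0,0],[0,0,0]],[[-0.09,0,0],[0,0,0]],[[-0.1,0,0],[0,0,0]],[[-0.1,0,0],[0,0,0]],[[-0.1,0,0],[0,0,0]]]}}

```text
time_s: 10.35
eef_pos: [0.2938, -0.6005, 0.2794]
eef_rot: [0.0, 0.977, 0.215, 0.0]
wrist_force: [-0.6, 0.1, -1.2]
opening: -0.002
```

```bash
python3 -c "
from h import *
for n in ('scene','top'):
    im=viewer.camera(n)
    cv2.imwrite(f'pics/{n}7f.png',im[:,:,::-1])
    cr=im[200:340,230:430] if n=='scene' else im[190:320,310:490]
    cv2.imwrite(f'pics/{n}7.png',cv2.resize(cr,None,fx=4,fy=4,interpolation=cv2.INTER_CUBIC)[:,:,::-1])
to(G)"
```

```text
t 10.45 pos [ 0.2944 -0.6005  0.2791] F [ 0.6 -0.3 -0.3] op 0.001
tcp in lip frame(level) [np.float64(-0.3212), np.float64(-0.3574), np.float64(0.1891)]
shift [ 0.3235 -0.3552  0.1891] turn [ 0.02 -0.03  0.39]
```

View pics/scene7f.png

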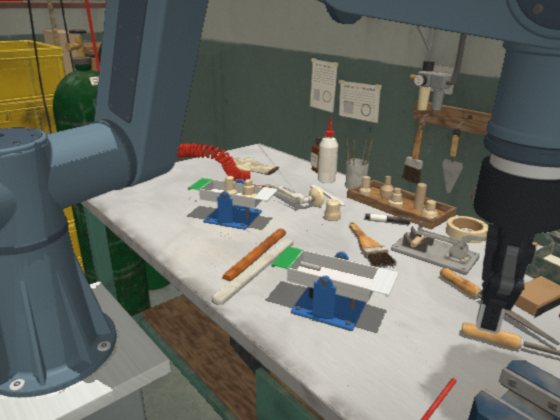

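View pics/top7.png

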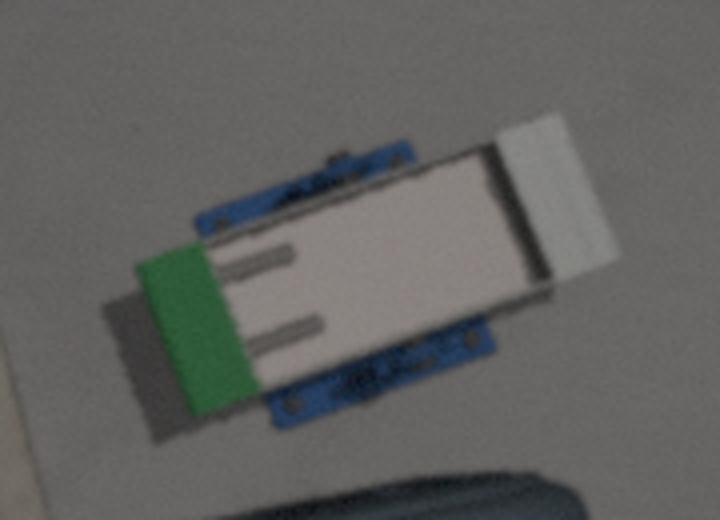

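Both pins lie against the green wall, with their free ends at about (294,253) and (323,324) against the predicted (294,257) and (324,329). The tray is level, the core tray hasn't moved and the arm is clear.

```bash
python3 -c "
from bench import ticket
print(ticket.hand_in())"
```

```text
the job is handed in; nothing more can be done
None
```

I tipped the pin tray fully onto its green-end stop, which I felt as about 16 N on the lip, and both pins slid to the green end. I then pressed the plain lip down until the tray was level, let go, moved the arm clear and handed in at about 10.5 s of the 38 s allowed.

- **Pins:** In the last top picture both pins touch the green wall. Their free ends are within about 5 pixels, in the 4x enlarged view, of where pins against the wall should appear. I only touched the lips, never the pins.
- **Pin tray:** Its corners are back at their starting pixels. I stopped pressing at the nominal level height (the lip about 0.5 mm high), without feeling the end stop, so a very small tilt may remain, far below the 0.14 rad limit.
- **Core tray:** It looks unchanged in the last scene picture, with both cores upright.

No check failed or disagreed. The hand-in gave no verdict.

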